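# Put the needle files away in the shuttered holder

## Task

Push the sprung dust shutter of the file holder open by its lip until it catches in its notch and stays open by itself. Then drop the red and the blue needle file, tip down, each into the well with the plaque of its own colour so that it stands on the well's floor. Leave everything else on the bench where it is.

Things in the scene. Friction and masses are not known exactly. Their poses are not given: they have to be found in the camera images.
- shutter (a joint): sprung aluminium dust shutter on the holder: metres slid to holder +y from shut (0). A spring returns it (2 N shut, 4 N open). A brass ball catch is its notch: from 0.023 the push needed rises to about 10 N, at 0.030 it goes over the ball, and let go past that it stays caught at about 0.036; let go before, it springs shut. Hard stop 0.041. Shut it covers both wells; caught, both are wholly open
- lip (a point): middle of the shutter's push face: the -y face of an upright lip along holder x, 80 mm long, 4 mm thick, on the shutter's +y edge. Moves with the shutter. 123 mm above the table; 17 mm to +y of the wells' centre line when shut. Lip top is 132 mm, the plate's upper face 114.5 mm above the table; the flat plate reaches 35 mm from the lip to -y. Axes as the holder's
- holder: dark wooden file holder, fixed: block x -41 to +56, y -19 to +64 mm, 110 mm high, origin on the table midway between its wells, turned about z only. Two wells, 26 x 26 mm inside, 100 mm deep, open upward, at x = -22 (red) and +22 mm (blue), y = 0. A coloured plaque 30 mm wide, 15 mm thick, 104 mm high stands on the -y side of each well. The shutter opens to +y
- well_red (a point): centre of the floor of the red-plaqued well (10 mm above the table; mouth 110 mm above the table), axes as the holder's
- well_blue (a point): centre of the floor of the blue-plaqued well, otherwise as well_red
- rest: pale wooden sloping drying rest, fixed: base 130 (x) x 160 (y) x 12 mm, origin under its centre, turned about z only. The red and blue file lie on its board at y = -40 and +40 mm (either way round), tips at x = +53 mm, 28 mm above the table, handles leaning up towards -x, 64 deg above horizontal. The board, 150 mm wide, ends 110 mm up from the tips; the handle beyond it is free all round
- file_red: needle file with a red plastic handle, about 45 g, 165 mm long: round steel blade 6 mm in diameter and 95 mm long, then round handle 14 mm in diameter and 70 mm long. Origin at the tip of the blade, z axis runs along the file to the handle's end (165 mm). Starts on the rest
- file_blue: needle file with a blue plastic handle, about 45 g, 165 mm long: round steel blade 6 mm in diameter and 95 mm long, then round handle 14 mm in diameter and 70 mm long. Origin at the tip of the blade, z axis runs along the file to the handle's end (165 mm). Starts on the rest
- bowl: white ceramic bowl, 66 mm across, 36 mm high; loose bystander, origin at its underside; not to be disturbed
- jar: amber glass jar, 38 mm across, 50 mm high; loose bystander, origin at its underside; not to be disturbed
- bench_block: steel bench block, 75 x 75 x 32 mm; loose bystander, origin at its underside; not to be disturbed
- charcoal: black soldering block with three lime-green hearts, 70 x 120 x 34 mm; loose bystander, origin at its underside; not to be disturbed
- tray: white findings tray, 100 x 130 x 28 mm; loose bystander, origin at its underside; not to be disturbed
- mandrel: upright steel ring mandrel on a round foot, 70 mm across, 180 mm high; loose bystander, origin at its underside; not to be disturbed
- hammer: hammer, 220 mm long, lying along its x; loose bystander, origin under its middle; not to be disturbed
- file_green: needle file with a green handle, like the red one, lying flat on the table; loose bystander, origin at the blade's tip; not to be disturbed

How it is judged:
By the outcome, as a careful person would: the job done as asked, in the order asked, and still so for the second after the job is handed in, with the robot touching nothing.
It also fails if it takes over 70 s, if anything falls off the work surface, if the arm or the gripper's body presses on something with over 40 N, if the wrist force passes 120 N, or if a joint passes its speed limit or range.

## Robot

A 7-joint arm with a two-finger parallel gripper is mounted at the origin on the work surface. World frame = base frame: x ahead of the robot, y to its left, z up, the work surface at z = 0. Lengths are in m, angles in rad, forces in N, time in s.
With the tool pointing down it reaches from about 0.35 to 0.9 m from the base axis. Payload 8.1 kg.
Tool frame: the origin (TCP) lies at the very end of the fingers, on their centre line; the grasp point (between the pads) lies 19 mm behind it (arm.tcp_to_grasp is the distance from the TCP to the grasp point, in m); z points along the fingers, y is the line along which they close (so a half turn about z gives the same grasp; the last joint's range is limited). The gripper opens to 92 mm and grips with 3 to 60 N. Pads are 19 mm wide; open, the fingers measure 130 mm over their backs; the gripper's body (75 mm by 190 mm) begins 47 mm behind the grasp point.
Start: joints at [1.206, 0.434, 0.025, 1.573, -0.012, 1.134, -0.075], TCP at [0.162, -0.604, 0.227] pointing down, gripper open.
Joint ranges: [-2.62, 2.62], [-0.44, 2.09], [-1.27, 1.32], [0.08, 2.57], [-1.32, 4.46], [0.12, 2], [-2.74, 2.74]. Speed limits (rad/s): [2.22, 2.22, 3.01, 3.01, 3.14, 3.14, 3.14].

## Interface

Orientations are given as a rotation vector (axis times angle).
In Python, from cell import arm gives the robot as it stands.
- The arm moves only by the shell command python3 nudge.py FILE [FORCE], which reads ROWS from the file FILE. ROWS is a JSON list of rows, 1 to 10 of them, each of 5 numbers: dx, dy, dz in m, then a turn about the tool's z in rad, then the opening from 0.0 (shut) to 1.0 (fully open); each row shifts and turns the commanded pose from where the row before left it, along the tool's axes as they then stand; what a row does not reach is not made up. A row lasts 1/10 s, in which the tool goes at most 0.05 m and 0.15 rad, less where a joint would pass 70% of its speed; a pose out of reach is approached as far as the arm can. The fingers move at their own pace and stop on an object; FORCE is the grip in N (left out, the last holds). Time passes only in rows, so rows that do not move let the fingers close. It prints the time, the measured TCP pose, the force, the opening and the grip force at its end. Input that does not fit is refused with a message, and nothing moves.
- arm.observe(): the state, without advancing time (a new reading comes with each control period).
- arm.get_image(name): name is "scene" or "top"; returns a dict with "image" (384x512x3 uint8, blue, green, red), "fx", "fy", "cx", "cy" (pixels), "cam_to_world" (4x4, takes a point from camera to world coordinates). Camera axes: x right, y down, z forward; pixel columns grow to the right and rows downward; lengths in m; the calibration is good to about 2 mm. A picture is of the moment at which its call begins. There is no depth.
- arm.sign_off(): hands the job in; it is judged then, once.
The state is a dict: "clock": time; "joints": joint angles; "dq": joint speeds; "joint_efforts": joint torques, N m; "position": TCP position; "ee_rot": TCP orientation; "force": force on the tool from outside, world axes, zero at the start; "ft_torque": the same for the moment, N m; "width": opening from 0.0 (shut) to 1.0 (fully open); "gripper_force": force on a finger pad.
Only numpy, scipy, OpenCV 4.12 (cv2) and the standard library are available. Lean on these libraries where they do the work, as an engineer would, in place of code of your own. Each camera call takes 0.05 s, during which the arm holds its last target. There are 200 camera calls.

## Working session

There is one attempt and no reset: what is moved stays moved. The work goes in short steps, Python scripts to look and compute and a shell command to move; the robot and the scene stay as the last step left them, time stands still between calls to the robot, and variables do not carry over. Pictures are saved under pics/ and viewed, at most 10 in all, crops included, and the job is handed in when it is done.

```bash
ls; mkdir -p pics; cat > look.py <<'E'
import sys,cv2
from cell import arm
import json,numpy as np
def snap(name,out):
    d=arm.get_image(name); cv2.imwrite('pics/%s.png'%out,d['image'])
    np.savez('pics/%s.npz'%out,K=[d['fx'],d['fy'],d['cx'],d['cy']],T=d['cam_to_world'])
def pix(out,u,v,z):
    f=np.load('pics/%s.npz'%out);fx,fy,cx,cy=f['K'];T=f['T']
    r=T[:3,:3]@np.array([(u-cx)/fx,(v-cy)/fy,1]);o=T[:3,3]
    return o+r*(z-o[2])/r[2]
def proj(out,p):
    f=np.load('pics/%s.npz'%out);fx,fy,cx,cy=f['K'];T=f['T']
    c=T[:3,:3].T@(np.array(p)-T[:3,3]);return np.round([fx*c[0]/c[2]+cx,fy*c[1]/c[2]+cy],1)
E
python3 - <<'E'
from look import *
s=arm.observe();print(s)
for n in('top','scene'):
    snap(n,n+'0');f=np.load('pics/%s0.npz'%n);print(f['K'],f['T'].round(3))
a=[cv2.imread('pics/%s0.png'%n) for n in('top','scene')]
cv2.imwrite('pics/t0b.png',cv2.resize(a[0],(800,600),interpolation=cv2.INTER_CUBIC))
cv2.imwrite('pics/s0b.png',cv2.resize(a[1],(800,600),interpolation=cv2.INTER_CUBIC))
E
```

```text
cell.py
nudge.py
pics
{'clock': 0.0, 'joints': array([ 1.2064033 ,  0.43520247,  0.02498675,  1.57412758, -0.01160863,
        1.1340251 , -0.07507563]), 'dq': array([-0.00010739, -0.00104834,  0.00014192,  0.0015466 , -0.00106224,
       -0.00093616,  0.00187627]), 'joint_efforts': array([-1.68240655e-03, -6.67851162e+01,  9.83690433e-01, -3.14450133e+01,
       -6.08453597e-02,  4.29234607e-02,  1.54226159e-04]), 'position': array([ 0.16155615, -0.60320136,  0.22594611]), 'ee_rot': array([-3.11316497e+00, -4.09747823e-01,  5.53792665e-04]), 'force': array([0.6554765 , 0.57027194, 1.09435018]), 'ft_torque': array([ 0.01593973,  0.01794117, -0.02535797]), 'gripper_force': 0.0, 'width': 0.9994531503918506}
[358.24748586 358.24748586 251.85968109 192.4613101 ] [[ 0.021 -0.997  0.079  0.482]
 [-1.    -0.022 -0.007 -0.007]
 [ 0.009 -0.079 -0.997  1.327]
 [ 0.     0.     0.     1.   ]]
[355.48793597 355.48793597 253.52549168 192.33078733] [[ 0.141  0.641 -0.754  1.352]
 [ 0.99  -0.083  0.115 -0.113]
 [ 0.012 -0.763 -0.647  0.765]
 [ 0.     0.     0.     1.   ]]
```

View pics/t0b.png

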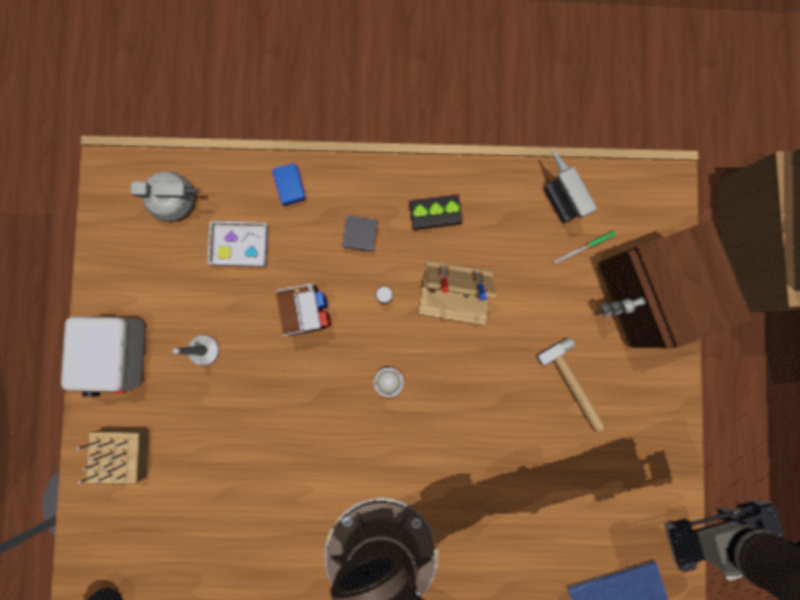

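View pics/s0b.png

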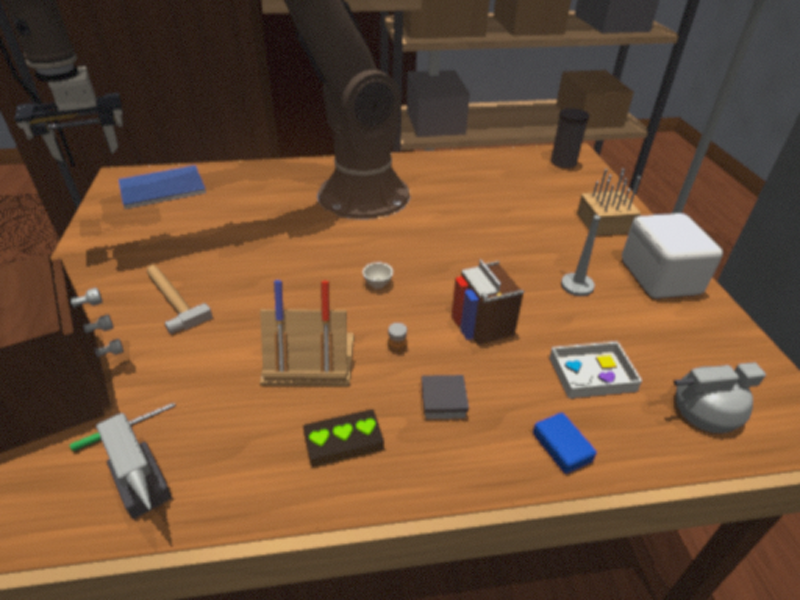

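The holder is at about (303,310) in the 800-px top view, with the plaques on its right (−world y), blue further out. The rest is at (457,293), red handle top at (445,285) and blue at (482,291). Next I'll enlarge crops.

```bash
python3 - <<'E'
import cv2,numpy as np
t=cv2.imread('pics/top0.png');s=cv2.imread('pics/scene0.png')
r=lambda im,x,y,w,h:cv2.resize(im[y:y+h,x:x+w],(w*8,h*8),interpolation=cv2.INTER_CUBIC)
# top: holder x170-215,y178-218 ; rest x262-322,y163-213
cv2.imwrite('pics/c1.png',np.hstack([r(t,170,173,40,45),r(t,262,163,60,45)]))
cv2.imwrite('pics/c2.png',r(s,285,162,52,60))
E
```

```text
(no output)
```

View pics/c1.png

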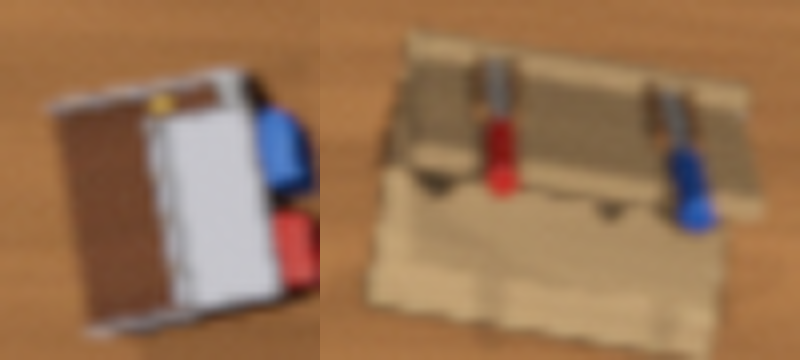

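View pics/c2.png

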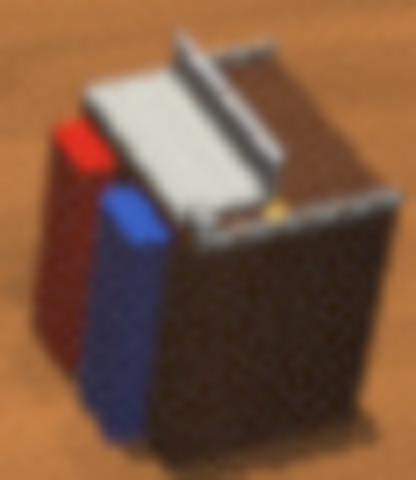

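```bash
cat > fit.py <<'E'
from look import *
from scipy.optimize import least_squares
def w(p,q):
    c,s=np.cos(q[2]),np.sin(q[2]);p=np.array(p)/1000
    return [q[0]+c*p[0]-s*p[1],q[1]+s*p[0]+c*p[1],p[2]]
def fit(obs,q0):
    f=lambda q:np.concatenate([proj(o,w(p,q))-np.array(u) for o,p,u in obs])
    r=least_squares(f,q0,diff_step=1e-3,loss='soft_l1')
    print(r.x.round(4));print(r.fun.reshape(-1,2).round(1).tolist());return r.x
E
python3 - <<'E'
from fit import *
T=lambda u,v:(u/8+170-.4,v/8+173-.4); S=lambda u,v:(u/8+285-.4,v/8+162-.4); R=lambda u,v:((u-320)/8+262-.4,v/8+163-.4)
H=[('top0',(56,64,112),T(50,105)),('top0',(-41,64,112),T(88,332)),('top0',(56,-19,112),T(240,72)),('top0',(40,-18,114.5),T(255,108)),('top0',(-40,-18,114.5),T(282,295)),
('scene0',(56,64,112),S(398,195)),('scene0',(40,19,132),S(283,160)),('scene0',(-40,19,132),S(180,33)),('scene0',(-40,-18,114.5),S(88,92)),
('scene0',(-37,-34,104),S(55,135)),('scene0',(7,-34,104),S(105,195)),('scene0',(37,-34,104),S(130,242)),('scene0',(37,-19,104),S(167,237))]
h=fit(H,[.45,.2,.15])
def cen(n,c):
    im=cv2.imread('pics/%s.png'%n);hsv=cv2.cvtColor(im,cv2.COLOR_BGR2HSV)
    m=(hsv[...,1]>150)&(hsv[...,2]>50)&(((hsv[...,0]<6)|(hsv[...,0]>174)) if c=='r' else ((hsv[...,0]>105)&(hsv[...,0]<130)))
    b=np.zeros(m.shape,bool)
    x,y,X,Y=(262,163,322,208) if n[0]=='t' else (165,170,220,220)
    b[y:Y,x:X]=1;m&=b;v,u=np.nonzero(m);print(n,c,len(u),u.min(),u.max(),v.min(),v.max());return u.mean(),v.mean()
d=lambda a,y:(53-.4384*a,y,28+.8988*a)
O=[(n,d(130,40 if c=='r' else -40),cen(n,c)) for n in('top0','scene0') for c in 'rb']
O+=[('top0',(-65,80,12),R(368,305)),('top0',(-65,-80,12),R(710,352))]
r=fit(O,[.5,-.1,-.1])
np.savez('pose.npz',h=h,r=r)
for y in(40,-40):
    for a in(0,120,130,165):print(y,a,np.round(w(d(a,y),r),4))
for p in((0,17,123),(-22,0,110),(22,0,110)):print(p,np.round(w(p,h),4))
E
```

```text
[0.5535 0.1689 0.1578]
[[0.8, -0.6], [-0.5, -0.8], [1.3, 0.2], [-0.4, 0.3], [-0.8, 0.2], [0.4, 1.4], [-0.8, -0.1], [0.8, -0.0], [0.4, -0.7], [-0.3, -1.9], [-0.9, -0.6], [-0.1, -0.2], [0.0, -0.5]]
top0 r 27 283 286 178 186
top0 b 18 307 309 183 190
scene0 r 75 206 209 180 204Traceback (most recent call last):
  File "<stdin>", line 14, in <module>
  File "<stdin>", line 12, in cen
    return umr_minimum(a, axis, None, out, keepdims, initial, where)
ValueError: zero-size array to reduction operation minimum which has no identity
```

```bash
python3 - <<'E'
from fit import *
R=lambda u,v:((u-320)/8+262-.4,v/8+163-.4)
def cen(n,c):
    im=cv2.imread('pics/%s.png'%n);hsv=cv2.cvtColor(im,cv2.COLOR_BGR2HSV)
    m=(hsv[...,1]>90)&(hsv[...,2]>50)&(((hsv[...,0]<6)|(hsv[...,0]>174))&(hsv[...,1]>150) if c=='r' else ((hsv[...,0]>100)&(hsv[...,0]<145)))
    b=np.zeros(m.shape,bool)
    x,y,X,Y=(262,163,322,208) if n[0]=='t' else (165,170,220,220)
    b[y:Y,x:X]=1;m&=b;v,u=np.nonzero(m);print(n,c,len(u),u.min(),u.max(),v.min(),v.max());return (u.min()+u.max())/2,(v.min()+v.max())/2
d=lambda a,y:(53-.4384*a,y,28+.8988*a)
O=[(n,d(130,40 if c=='r' else -40),cen(n,c)) for n in('top0','scene0') for c in 'rb']
O+=[('top0',(-65,80,12),R(368,305)),('top0',(-65,-80,12),R(710,352))]
r=fit(O,[.5,-.1,-.1])
np.savez('pose.npz',h=[.5535,.1689,.1578],r=r);h=[.5535,.1689,.1578]
for y in(40,-40):
    for a in(0,120,130,165):print(y,a,np.round(w(d(a,y),r),4))
for p in((0,17,123),(-22,0,110),(22,0,110)):print(p,np.round(w(p,h),4))
E
```

```text
top0 r 27 283 286 178 186
top0 b 30 306 310 182 191
scene0 r 75 206 209 180 204
scene0 b 72 176 179 180 203
[ 0.612  -0.1635 -0.1   ]
[[0.1, 0.5], [0.5, -1.1], [0.6, 0.1], [0.7, 1.2], [0.7, 0.7], [1.1, 0.1]]
40 0 [ 0.6687 -0.129   0.028 ]
40 120 [ 0.6164 -0.1237  0.1359]
40 130 [ 0.612  -0.1233  0.1448]
40 165 [ 0.5967 -0.1218  0.1763]
-40 0 [ 0.6607 -0.2086  0.028 ]
-40 120 [ 0.6084 -0.2033  0.1359]
-40 130 [ 0.604  -0.2029  0.1448]
-40 165 [ 0.5887 -0.2014  0.1763]
(0, 17, 123) [0.5508 0.1857 0.123 ]
(-22, 0, 110) [0.5318 0.1654 0.11  ]
(22, 0, 110) [0.5752 0.1724 0.11  ]
```

```bash
sed -i 's/return np.round(\(.*\),1)$/return np.array(\1)/' look.py; cat > go.py <<'E'
import sys
from look import *
from scipy.spatial.transform import Rotation as R
def go(x,y,z,yaw):
    s=arm.observe();M=R.from_rotvec(s['ee_rot']).as_matrix()
    cy=np.arctan2(M[1,0],M[0,0]); c,n=np.cos(yaw),np.sin(yaw)
    A=np.array([[c,n,0],[n,-c,0],[0,0,-1]])
    print('pos',s['position'].round(4),'yaw',cy.round(3),'F',s['force'].round(1),'q',s['joints'].round(2))
    print('tilt',(M[:,2]).round(3),'turn about tool z:',-(round((yaw-cy+np.pi)%(2*np.pi)-np.pi,3)),'shift after turn:',(A.T@(np.array([x,y,z])-s['position'])).round(4))
if __name__=='__main__': go(*[float(eval(a)) for a in sys.argv[1:5]])
E
python3 - <<'E'
from fit import *
T=lambda u,v:(u/8+170-.4,v/8+173-.4); S=lambda u,v:(u/8+285-.4,v/8+162-.4); R=lambda u,v:((u-320)/8+262-.4,v/8+163-.4)
H=[('top0',(56,64,112),T(50,105)),('top0',(-41,64,112),T(88,332)),('top0',(56,-19,112),T(240,72)),('top0',(40,-18,114.5),T(255,108)),('top0',(-40,-18,114.5),T(282,295)),
('scene0',(56,64,112),S(398,195)),('scene0',(40,19,132),S(283,160)),('scene0',(-40,19,132),S(180,33)),('scene0',(-40,-18,114.5),S(88,92)),
('scene0',(-37,-34,104),S(55,135)),('scene0',(7,-34,104),S(105,195)),('scene0',(37,-34,104),S(130,242)),('scene0',(37,-19,104),S(167,237))]
h=fit(H,[.45,.2,.15])
d=lambda a,y:(53-.4384*a,y,28+.8988*a)
px=[('top0',40,(284.5,182)),('top0',-40,(308,186.5)),('scene0',40,(207.5,192)),('scene0',-40,(177.5,191.5))]
O=[(n,d(130,y),u) for n,y,u in px]+[('top0',(-65,80,12),R(368,305)),('top0',(-65,-80,12),R(710,352))]
r=fit(O,[.5,-.1,-.1]); fit(O[:4],r)
np.savez('pose.npz',h=h,r=r)
for y in(40,-40):
    for a in(0,145,165):print(y,a,np.round(w(d(a,y),r),4))
for p in((0,17,123),(-22,0,110),(22,0,110)):print(p,np.round(w(p,h),4))
print(proj('top0',w((0,0,0),h)))
E
python3 go.py .55 .14 .3 .158
```

```text
[0.5542 0.1685 0.2051]
[[0.3, 0.1], [0.3, -0.2], [0.6, -0.2], [-0.9, -0.1], [-0.2, -0.3], [0.7, 0.8], [-0.4, -0.3], [-0.0, 0.0], [-0.1, -0.3], [-0.7, -1.3], [-0.7, -0.2], [0.6, 0.2], [0.7, -0.3]]
[ 0.611  -0.1639 -0.1436]
[[0.2, 0.3], [0.5, -0.3], [0.4, 0.3], [0.7, 0.5], [0.2, -0.1], [0.4, 1.2]]
[ 0.6103 -0.1644 -0.1602]
[[0.4, 0.3], [0.6, 0.1], [0.2, 0.3], [0.6, 0.2]]
40 0 [ 0.6692 -0.1319  0.028 ]
40 145 [ 0.6063 -0.1228  0.1583]
40 165 [ 0.5976 -0.1216  0.1763]
-40 0 [ 0.6578 -0.2111  0.028 ]
-40 145 [ 0.5949 -0.202   0.1583]
-40 165 [ 0.5862 -0.2008  0.1763]
(0, 17, 123) [0.5507 0.1851 0.123 ]
(-22, 0, 110) [0.5326 0.164  0.11  ]
(22, 0, 110) [0.5757 0.1729 0.11  ]
[201.80130219 200.47390302]
pos [ 0.1616 -0.6033  0.226 ] yaw 0.262 F [ 0.9 -0.1 -0.2] q [ 1.21  0.44  0.02  1.57 -0.01  1.13 -0.08]
tilt [-0.001  0.001 -1.   ] turn about tool z: 0.104 shift after turn: [ 0.5005 -0.6729 -0.074 ]
```

```bash
echo '[[0, 0, -0.04, 0.057, 0], [0, 0, -0.03, 0, 0], [0.03, -0.037, 0, 0, 0], [0.03, -0.037, 0, 0, 0], [0.03, -0.037, 0, 0, 0], [0.03, -0.037, 0, 0, 0], [0.03, -0.037, 0, 0, 0], [0.03, -0.037, 0, 0, 0], [0.03, -0.037, 0, 0, 0], [0.03, -0.037, 0, 0, 0]]' > rows.txt && python3 nudge.py rows.txt 40
echo '[[0.03, -0.037, 0, 0, 0], [0.03, -0.037, 0, 0, 0], [0.03, -0.037, 0, 0, 0], [0.03, -0.037, 0, 0, 0], [0.03, -0.037, 0, 0, 0], [0.03, -0.037, 0, 0, 0], [0.03, -0.037, 0, 0, 0], [0.03, -0.037, 0, 0, 0], [0, 0, 0, 0, 0], [0, 0, 0, 0, 0]]' > rows.txt && python3 nudge.py rows.txt
python3 go.py .5566 .1568 .119 .205
```

```text
clock: 1.1
position: [0.3369, -0.2632, 0.2966]
ee_rot: [3.125, 0.321, -0.0]
force: [1.0, -0.6, 0.5]
width: 0.182
gripper_force: 0.0
clock: 2.1
position: [0.5112, 0.0746, 0.2961]
ee_rot: [-3.124, -0.325, 0.002]
force: [0.1, -1.1, -0.0]
width: 0.005
gripper_force: 0.0
pos [0.5112 0.0746 0.2961] yaw 0.207 F [ 0.1 -1.1 -0. ] q [ 0.18  0.26 -0.53  1.69  0.14  1.23 -1.75]
tilt [-0.001  0.    -1.   ] turn about tool z: 0.002 shift after turn: [ 0.0612 -0.0712  0.1771]
```

```bash
echo '[[0.03, -0.036, 0, 0, 0], [0.031, -0.035, 0, 0, 0], [0, 0, 0.045, 0, 0], [0, 0, 0.045, 0, 0], [0, 0, 0.04, 0, 0], [0, 0, 0.025, 0, 0], [0, 0, 0.01, 0, 0], [0, 0, 0.01, 0, 0], [0, 0, 0, 0, 0]]' > rows.txt && python3 nudge.py rows.txt
python3 go.py .5566 .1568 .119 .205
python3 - <<'E'
from look import *
snap('scene','s1');im=cv2.imread('pics/s1.png')[130:230,250:370];cv2.imwrite('pics/s1c.png',cv2.resize(im,(720,600),interpolation=cv2.INTER_CUBIC))
E
```

```text
clock: 3.0
position: [0.5567, 0.1546, 0.1216]
ee_rot: [3.125, 0.319, -0.0]
force: [1.1, -0.4, 0.1]
width: -0.0
gripper_force: 0.0
pos [0.5567 0.1546 0.1216] yaw 0.204 F [ 1.1 -0.4  0.1] q [-0.01  0.52 -0.5   1.78  0.31  0.92 -2.01]
tilt [-0.    -0.001 -1.   ] turn about tool z: -0.001 shift after turn: [ 0.0003 -0.0022  0.0026]
```

View pics/s1c.png

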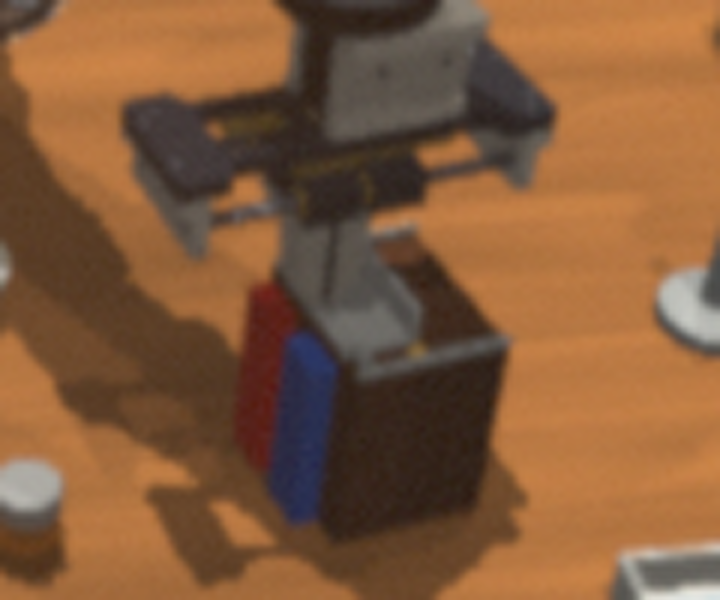

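The closed fingers stand on the −y side of the lip, just above the plate (about (330,320) in the crop). Now I push.

```bash
echo '[[0, -0.005, 0, 0, 0], [0, -0.005, 0, 0, 0], [0, -0.005, 0, 0, 0], [0, 0, 0, 0, 0]]' > rows.txt && python3 nudge.py rows.txt
echo '[[0, -0.005, 0, 0, 0], [0, -0.005, 0, 0, 0], [0, -0.005, 0, 0, 0], [0, -0.005, 0, 0, 0], [0, 0, 0, 0, 0]]' > rows.txt && python3 nudge.py rows.txt
python3 go.py .5542 .1685 .119 .205
```

```text
clock: 3.45
position: [0.5535, 0.1716, 0.1223]
ee_rot: [-3.124, -0.324, -0.001]
force: [-0.3, 1.6, 0.2]
width: 0.003
gripper_force: 0.0
clock: 3.95
position: [0.5495, 0.1906, 0.1218]
ee_rot: [-3.125, -0.322, -0.0]
force: [1.8, -2.6, 1.3]
width: 0.003
gripper_force: 1.5
pos [0.5495 0.1906 0.1218] yaw 0.206 F [ 1.8 -2.6  1.3] q [-0.07  0.53 -0.51  1.77  0.31  0.92 -2.07]
tilt [ 0.  0. -1.] turn about tool z: 0.001 shift after turn: [0.0002 0.0226 0.0028]
```

```bash
echo '[[0, -0.004, 0, 0, 0], [0, 0, 0, 0, 0]]' > rows.txt && python3 nudge.py rows.txt | grep -E 'pos|^force'
echo '[[0, -0.004, 0, 0, 0], [0, 0, 0, 0, 0]]' > rows.txt && python3 nudge.py rows.txt| grep -E 'pos|^force'
echo '[[0, -0.003, 0, 0, 0], [0, 0, 0, 0, 0]]' > rows.txt && python3 nudge.py rows.txt| grep -E 'pos|^force'
python3 - <<'E'
from look import *
snap('scene','s2');im=cv2.imread('pics/s2.png')[130:230,250:370];cv2.imwrite('pics/s2c.png',cv2.resize(im,(720,600),interpolation=cv2.INTER_CUBIC))
E
python3 go.py .5542 .1685 .119 .205
```

```text
position: [0.5487, 0.194, 0.1218]
force: [0.9, -2.4, 1.1]
position: [0.5482, 0.1967, 0.1217]
force: [1.5, -6.7, 3.8]
position: [0.5476, 0.1992, 0.1217]
force: [2.0, -7.8, 4.0]
pos [0.5476 0.1992 0.1217] yaw 0.204 F [ 1.  -6.7  4.5] q [-0.09  0.53 -0.5   1.77  0.31  0.93 -2.09]
tilt [ 0.    -0.002 -1.   ] turn about tool z: -0.001 shift after turn: [0.0002 0.0314 0.0027]
```

View pics/s2c.png

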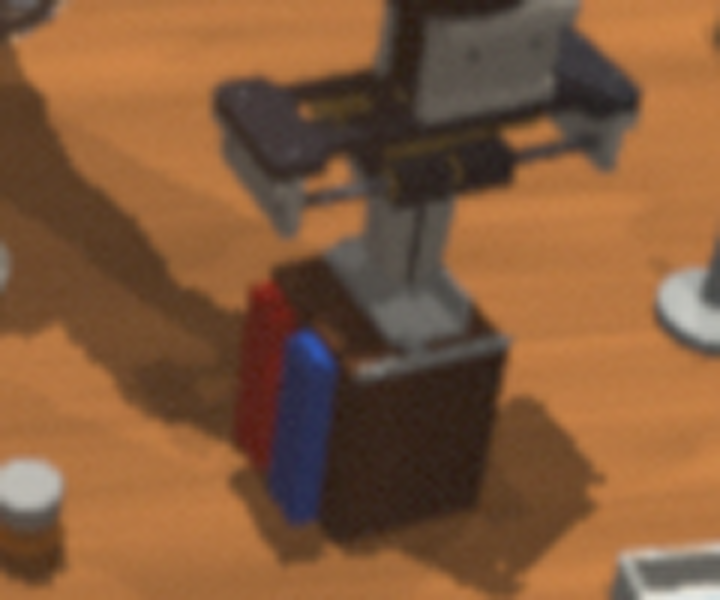

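The plate has slid about 25 mm (lip near (460,300) in the crop); the force is rising at the ball. I keep pushing.

```bash
for i in 1; do echo '[[0, -0.003, 0, 0, 0], [0, 0, 0, 0, 0]]' > rows.txt && python3 nudge.py rows.txt | grep -E 'pos|^force'; done
echo '[[0, -0.003, 0, 0, 0], [0, 0, 0, 0, 0]]' > rows.txt && python3 nudge.py rows.txt| grep -E 'pos|^force'
echo '[[0, -0.002, 0, 0, 0], [0, 0, 0, 0, 0]]' > rows.txt && python3 nudge.py rows.txt| grep -E 'pos|^force'
python3 go.py .5542 .1685 .119 .205
```

```text
position: [0.5467, 0.2036, 0.1218]
force: [-0.2, -1.5, 2.8]
position: [0.5457, 0.2077, 0.1217]
force: [0.5, -0.2, 0.9]
position: [0.5456, 0.2082, 0.1216]
force: [0.4, -2.3, 1.9]
pos [0.5456 0.2082 0.1216] yaw 0.205 F [ 0.4 -2.3  1.9] q [-0.1   0.53 -0.51  1.77  0.31  0.93 -2.1 ]
tilt [-0.    -0.001 -1.   ] turn about tool z: -0.0 shift after turn: [0.0003 0.0406 0.0026]
```

```bash
echo '[[0, 0.008, 0, 0, 0], [0, 0.008, 0, 0, 0], [0, 0, -0.04, 0, 0], [0, 0, -0.05, 0, 0.5], [0, 0, -0.05, 0.12, 0.5], [0, 0.03, 0, 0.12, 0.5], [0, 0.045, 0, 0.11, 0.5], [0, 0.045, 0, 0, 0.5], [0, 0.045, 0, 0, 0.5]]' > rows.txt && python3 nudge.py rows.txt
python3 - <<'E'
from look import *
snap('scene','s3');snap('top','t3')
a=cv2.imread('pics/s3.png')[130:230,270:370];b=cv2.imread('pics/t3.png')[168:223,165:220]
cv2.imwrite('pics/s3c.png',np.hstack([cv2.resize(a,(400,400),interpolation=2),cv2.resize(b,(400,400),interpolation=2)]))
E
python3 go.py .6063 -.1228 .139 -.15
```

```text
clock: 6.1
position: [0.5364, 0.0265, 0.2617]
ee_rot: [3.133, -0.229, 0.0]
force: [1.6, -0.2, -0.0]
width: 0.473
gripper_force: 0.0
pos [0.5362 0.0203 0.2614] yaw -0.155 F [-0.1 -1.1 -0.3] q [ 0.19  0.3  -0.43  1.71  0.14  1.16 -2.  ]
tilt [-0.001 -0.004 -1.   ] turn about tool z: -0.005 shift after turn: [0.0907 0.131  0.1224]
```

View pics/s3c.png

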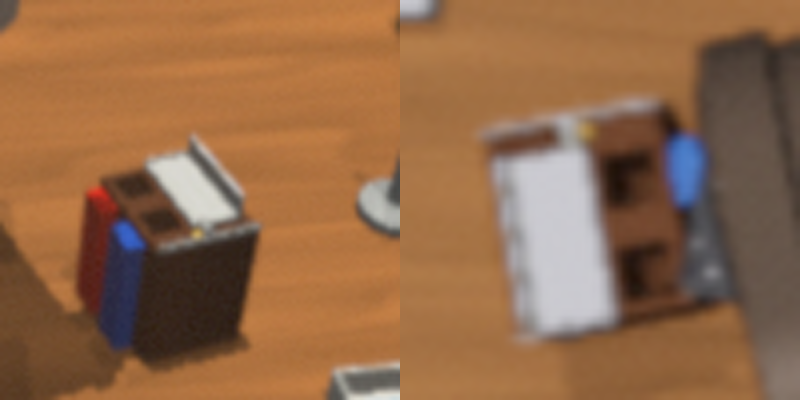

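The shutter stays caught with both wells open (blue at (628,178), red at (645,268) in the right crop). Now the red file.

```bash
echo '[[0.023, 0.033, 0, 0, 0.5], [0.023, 0.033, 0, 0, 0.5], [0.023, 0.033, 0, 0, 0.5], [0.022, 0.032, 0, 0, 0.5], [0, 0, 0, 0, 0.5]]' > rows.txt && python3 nudge.py rows.txt
python3 go.py .6063 -.1228 .139 -.15
python3 - <<'E'
from fit import *
P=np.load('pose.npz')
for x in(22,-22):print(proj('t3',w((x,0,110),P['h'])), [(165+(u-400)/7.273,168+v/7.273) for u,v in ((628,178),(645,268))])
E
```

```text
clock: 6.7
position: [0.6088, -0.1212, 0.2606]
ee_rot: [3.13, -0.241, -0.0]
force: [0.5, -0.4, -0.1]
width: 0.501
gripper_force: 0.0
pos [ 0.6088 -0.1212  0.2606] yaw -0.153 F [ 0.5 -0.4 -0.1] q [ 0.35  0.43 -0.36  1.51  0.16  1.23 -1.75]
tilt [-0.001 -0.003 -1.   ] turn about tool z: -0.003 shift after turn: [-0.0023  0.002   0.1216]
[196.46952933 192.28613375] [(196.34882441908428, 192.4740822219167), (198.68623676612128, 204.84861817681838)]
[198.68457919 204.98903891] [(196.34882441908428, 192.4740822219167), (198.68623676612128, 204.84861817681838)]
```

```bash
echo '[[-0.002, 0.002, 0.045, 0, 0.5], [0, 0, 0.045, 0, 0.5], [0, 0, 0.032, 0, 0.5], [0, 0, 0, 0, 0.5], [0, 0, 0, 0, 0], [0, 0, 0, 0, 0], [0, 0, 0, 0, 0], [0, 0, 0, 0, 0], [0, 0, 0, 0, 0]]' > rows.txt && python3 nudge.py rows.txt 15
python3 go.py .6063 -.1228 .139 -.15
```

```text
clock: 7.6
position: [0.6061, -0.1164, 0.1408]
ee_rot: [3.132, -0.229, 0.002]
force: [-1.0, -1.7, 6.9]
width: 0.149
gripper_force: 14.9
pos [ 0.6061 -0.1164  0.1408] yaw -0.146 F [-1.  -1.7  6.9] q [ 0.34  0.53 -0.35  1.67  0.21  0.97 -1.8 ]
tilt [ 0.001 -0.001 -1.   ] turn about tool z: 0.004 shift after turn: [0.0012 0.0063 0.0018]
```

```bash
echo '[[0, 0, -0.02, 0, 0], [0, 0, -0.045, 0, 0], [0, 0, -0.045, 0, 0], [0, 0, -0.035, 0, 0], [0, 0, 0, -0.12, 0], [0, 0, 0, -0.12, 0], [0, 0, 0, -0.11, 0], [0, 0, 0, 0, 0]]' > rows.txt && python3 nudge.py rows.txt
python3 - <<'E'
from fit import *
import go
P=np.load('pose.npz');h=P['h']
t=w((-14,0,180),h); c,s=np.cos(h[2]),np.sin(h[2])
go.go(t[0]-.0636*c,t[1]-.0636*s,.285,h[2])
snap('scene','s4');snap('top','t4')
a=cv2.imread('pics/s4.png')[90:230,150:310];b=cv2.imread('pics/t4.png')[140:240,220:320]
cv2.imwrite('pics/s4c.png',np.hstack([cv2.resize(a,(457,400),interpolation=2),cv2.resize(b,(343,400),interpolation=2)]))
E
```

```text
clock: 8.4
position: [0.6056, -0.1158, 0.2849]
ee_rot: [-3.125, -0.324, -0.0]
force: [0.4, 0.1, 0.2]
width: 0.151
gripper_force: 15.0
pos [ 0.6056 -0.1158  0.2849] yaw 0.206 F [0.4 0.1 0.2] q [ 0.4   0.42 -0.44  1.48  0.18  1.28 -1.42]
tilt [ 0.  0. -1.] turn about tool z: 0.001 shift after turn: [-7.000e-02 -2.887e-01 -1.000e-04]
```

View pics/s4c.png

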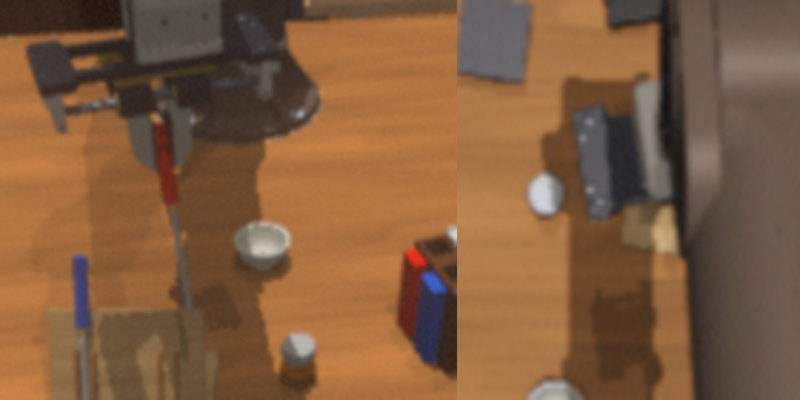

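```bash
python3 - <<'E'
from fit import *
t=np.array([.6056,-.1158]);y=.206;c,s=np.cos(y),np.sin(y)
G=np.array([.6056,-.1158,.304])
for al in(16,21,26,31):
    for L in(140,145,150):
        k=L/1000;a=np.radians(al)
        print(al,L,proj('s4',G+[k*np.sin(a)*c,k*np.sin(a)*s,-k*np.cos(a)]).round(1),proj('s4',G+[(k-.095)*np.sin(a)*c,(k-.095)*np.sin(a)*s,-(k-.095)*np.cos(a)]).round(1))
print('meas tip',150+188/2.857,90+308/2.857,'joint',150+170/2.857,90+203/2.857)
E
```

```text
16 140 [214.  192.1] [209.  157.5]
16 145 [214.2 193.9] [209.2 159.4]
16 150 [214.5 195.6] [209.5 161.3]
21 140 [215.  193.8] [209.3 157.9]
21 145 [215.3 195.6] [209.6 159.9]
21 150 [215.6 197.4] [209.9 161.8]
26 140 [216.1 195. ] [209.6 158.2]
26 145 [216.4 196.9] [210.  160.2]
26 150 [216.8 198.8] [210.3 162.2]
31 140 [217.1 195.9] [209.9 158.3]
31 145 [217.5 197.8] [210.3 160.3]
31 150 [217.9 199.8] [210.7 162.4]
meas tip 215.8032901645082 197.80539026951345 joint 209.50297514875743 161.0535526776339
```

The red file is held at about 25° tilt, tip at (188,308) in the left crop, as predicted. Carrying it to the red well.

```bash
echo '[[-0.01, -0.021, 0, 0, 0], [-0.01, -0.042, 0, 0, 0], [-0.01, -0.042, 0, 0, 0], [-0.01, -0.042, 0, 0, 0], [-0.01, -0.042, 0, 0, 0], [-0.01, -0.042, 0, 0, 0], [-0.01, -0.037, 0, 0, 0], [0, -0.02, 0, 0, 0], [0, 0, 0, 0, 0], [0, 0, 0, 0, 0]]' > rows.txt && python3 nudge.py rows.txt
cat > tgt.py <<'E'
from fit import *
import go,sys
# tgt.py tipx(mm holder) z yawoffset(0|1 half turn) : aim the tip at holder x
h=np.load('pose.npz')['h'];tx,z,f=float(sys.argv[1]),float(sys.argv[2]),int(sys.argv[3])
t=w((tx,0,110),h);y=h[2]+np.pi*f;c,s=np.cos(y),np.sin(y)
off=float(sys.argv[4]) if len(sys.argv)>4 else .0636
go.go(t[0]-off*c,t[1]-off*s,z,y)
E
python3 tgt.py -14 .19 0
python3 - <<'E'
from look import *
snap('scene','s5');snap('top','t5')
a=cv2.imread('pics/s5.png')[100:230,240:370];b=cv2.imread('pics/t5.png')[168:248,165:245]
cv2.imwrite('pics/s5c.png',np.hstack([cv2.resize(a,(500,500),interpolation=2),cv2.resize(b,(300,500),interpolation=2)]))
E
```

```text
clock: 9.5
position: [0.4786, 0.1519, 0.2848]
ee_rot: [3.125, 0.319, 0.0]
force: [0.7, -0.9, 0.1]
width: 0.148
gripper_force: 15.0
pos [0.4786 0.1519 0.2848] yaw 0.204 F [ 0.7 -0.9  0.1] q [ 0.06  0.24 -0.58  1.74  0.14  1.2  -1.93]
tilt [ 0. -0. -1.] turn about tool z: -0.002 shift after turn: [-0.0003 -0.0008  0.0948]
```

View pics/s5c.png

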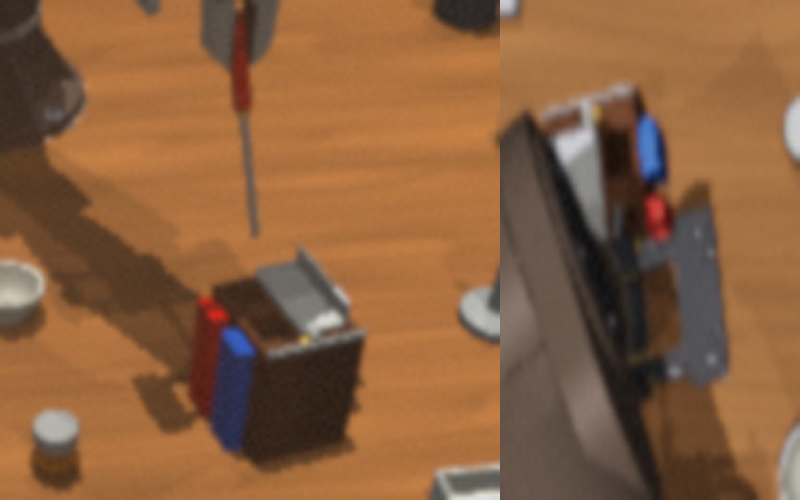

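```bash
python3 - <<'E'
from fit import *
h=np.load('pose.npz')['h']
for p in((-14,0,174),(-14,0,170),(-9,0,172),(-14,-5,172)):print(p,proj('s5',w(p,h)).round(1))
print(240+254*.26,100+236*.26)
E
```

```text
(-14, 0, 174) [306.8 160.3]
(-14, 0, 170) [306.6 161.4]
(-9, 0, 172) [307.5 161.8]
(-14, -5, 172) [305.2 161.1]
306.04 161.36
```

Tip is within about 2 mm of the aim over the red well. Lowering 25 mm into the mouth.

```bash
echo '[[0, -0.001, 0.03, 0, 0], [0, 0, 0.03, 0, 0], [0, 0, 0.015, 0, 0], [0, 0, 0.01, 0, 0], [0, 0, 0, 0, 0]]' > rows.txt && python3 nudge.py rows.txt 8
python3 tgt.py -14 .19 0
python3 - <<'E'
from look import *
snap('scene','s6')
a=cv2.imread('pics/s6.png')[120:220,270:370]
cv2.imwrite('pics/s6c.png',cv2.resize(a,(600,600),interpolation=2))
E
```

```text
clock: 10.1
position: [0.4782, 0.1518, 0.1987]
ee_rot: [3.125, 0.318, -0.003]
force: [-0.3, -0.1, -0.1]
width: 0.15
gripper_force: 8.0
pos [0.4782 0.1518 0.1987] yaw 0.203 F [-0.3 -0.1 -0.1] q [ 0.04  0.32 -0.57  1.87  0.2   1.01 -1.99]
tilt [-0.002 -0.001 -1.   ] turn about tool z: -0.002 shift after turn: [ 0.0002 -0.0008  0.0087]
```

View pics/s6c.png

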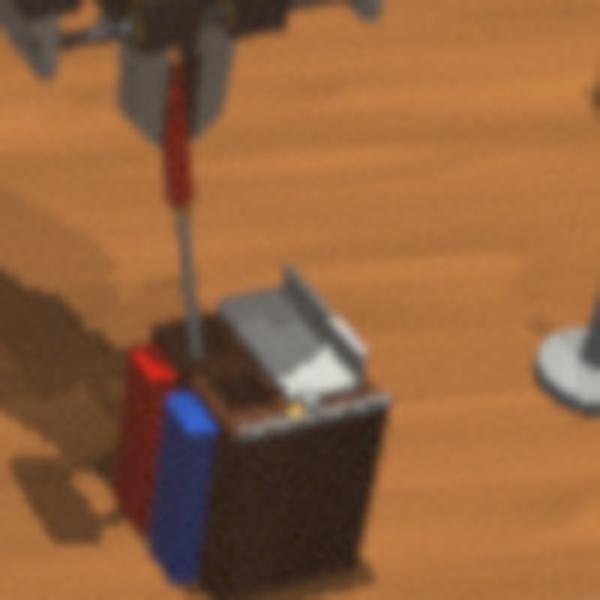

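The blade is inside the red well mouth (at (195,355)), with no contact force. Moving the tool +x rights the file against the well wall.

```bash
echo '[[0.008, 0, 0, 0, 0], [0.008, 0, 0, 0, 0], [0.008, 0, 0, 0, 0], [0, 0, 0, 0, 0]]' > rows.txt && python3 nudge.py rows.txt| grep -E 'pos|orce|wid'
echo '[[0.008, 0, 0, 0, 0], [0.008, 0, 0, 0, 0], [0.008, 0, 0, 0, 0], [0.006, 0, 0, 0, 0], [0, 0, 0, 0, 0]]' > rows.txt && python3 nudge.py rows.txt| grep -E 'pos|orce|wid'
python3 tgt.py -18 .15 0 0
```

```text
position: [0.5034, 0.1582, 0.2]
force: [-0.8, -0.2, -0.3]
width: 0.149
gripper_force: 8.0
position: [0.5321, 0.1641, 0.1995]
force: [-0.2, -0.5, -0.7]
width: 0.149
gripper_force: 8.0
pos [0.5321 0.1641 0.1995] yaw 0.204 F [-0.2 -0.5 -0.7] q [ 0.01  0.41 -0.55  1.74  0.24  1.06 -1.99]
tilt [ 0.  0. -1.] turn about tool z: -0.001 shift after turn: [0.0044 0.0002 0.0495]
```

```bash
echo '[[0, 0, 0.02, 0, 0], [0, 0, 0.02, 0, 0], [0, 0, 0.01, 0, 0], [0, 0, 0, 0, 0]]' > rows.txt && python3 nudge.py rows.txt| grep -E 'pos|orce|wid'
python3 - <<'E'
from look import *
snap('scene','s7')
a=cv2.imread('pics/s7.png')[110:210,270:370]
cv2.imwrite('pics/s7c.png',cv2.resize(a,(600,600),interpolation=2))
E
```

```text
position: [0.5304, 0.1636, 0.1485]
force: [1.0, 0.9, -0.2]
width: 0.145
gripper_force: 8.0
```

View pics/s7c.png

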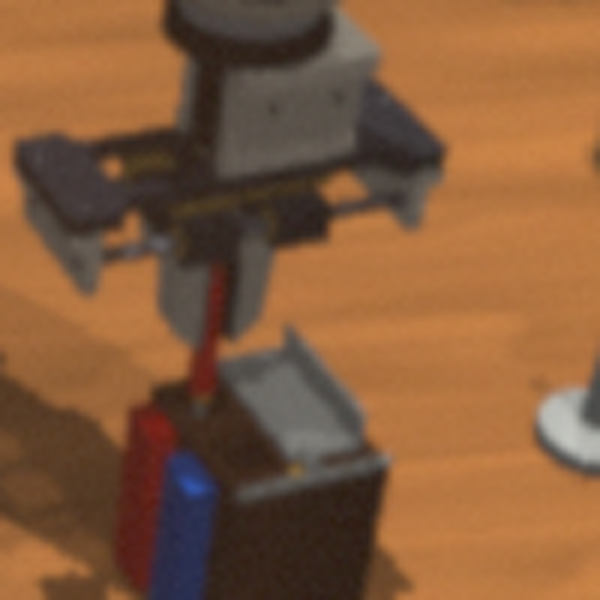

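The red file stands nearly upright in its well, roughly 10 mm above the floor (handle bottom at (203,400)). I've now used my picture allowance (one over, in fact), so from here I check numerically.

```bash
echo '[[0, 0, 0.004, 0, 0], [0, 0, 0, 0, 0], [0, 0, 0, 0, 0.3], [0, 0, 0, 0, 0.4], [0, 0, 0, 0, 0.4], [0, 0, 0, 0, 0.4], [0, 0, -0.03, 0, 0.4], [0, 0, -0.045, 0, 0.4], [0, 0, -0.05, 0, 0.4], [0, 0.03, 0, 0, 0.4]]' > rows.txt && python3 nudge.py rows.txt
cat > col.py <<'E'
from look import *
def box(n,c,x,y,X,Y):
    im=cv2.imread('pics/%s.png'%n);hsv=cv2.cvtColor(im,cv2.COLOR_BGR2HSV)
    m=(hsv[...,1]>90)&(hsv[...,2]>50)&(((hsv[...,0]<6)|(hsv[...,0]>174))&(hsv[...,1]>150) if c=='r' else ((hsv[...,0]>100)&(hsv[...,0]<145)))
    b=np.zeros(m.shape,bool);b[y:Y,x:X]=1;m&=b
    k,l,st,ce=cv2.connectedComponentsWithStats(m.astype(np.uint8))
    for i in range(1,k):
        if st[i,4]>8:print(n,c,st[i],ce[i].round(1))
E
python3 - <<'E'
from col import *
from fit import *
snap('scene','s8')
box('s8','r',270,120,350,225);box('s8','b',160,170,220,220);box('s8','b',270,120,350,225)
h=np.load('pose.npz')['h']
for z in(105,175):
    for y in(-6,6):print(z,y,proj('s8',w((-22,y,z),h)).round(1))
im=cv2.imread('pics/s8.png')
for v in range(158,186,3): print(v,[tuple(int(q) for q in im[v,u]) for u in range(297,312,2)])
E
python3 go.py .5949 -.202 .139 -.15
```

```text
clock: 12.5
position: [0.5391, 0.1407, 0.278]
ee_rot: [-3.119, -0.331, -0.017]
force: [0.5, 0.2, -0.0]
width: 0.396
gripper_force: 0.0
s8 r [300 157   5  20  45] [302.3 168. ]
s8 r [290 177  10  31 138] [293.6 190.7]
s8 b [176 180   4  24  68] [177.9 191.7]
s8 b [296 186  10  30 174] [300.6 200.4]
105 -6 [301.4 177.9]
105 6 [304.9 177.1]
175 -6 [303.7 158.9]
175 6 [307.5 158.1]
158 [(66, 117, 182), (64, 112, 177), (38, 61, 118), (26, 40, 112), (47, 82, 145), (70, 121, 185), (66, 119, 182), (65, 118, 183)]
161 [(68, 123, 187), (62, 116, 181), (35, 59, 117), (29, 41, 107), (49, 85, 148), (66, 120, 186), (66, 121, 186), (67, 119, 185)]
164 [(67, 120, 183), (63, 111, 175), (32, 52, 110), (27, 42, 108), (49, 90, 152), (66, 117, 180), (64, 116, 178), (62, 113, 177)]
167 [(66, 115, 175), (61, 105, 165), (29, 45, 105), (26, 36, 106), (51, 91, 154), (68, 118, 182), (69, 120, 182), (83, 128, 185)]
170 [(66, 117, 181), (60, 109, 170), (26, 42, 104), (25, 36, 106), (61, 99, 152), (96, 108, 124), (110, 118, 124), (121, 127, 130)]
173 [(47, 82, 124), (44, 69, 108), (25, 37, 99), (22, 34, 104), (32, 47, 78), (62, 71, 83), (105, 112, 115), (114, 120, 123)]
176 [(34, 46, 69), (31, 42, 68), (29, 38, 98), (24, 37, 101), (24, 35, 64), (27, 41, 62), (49, 58, 73), (91, 95, 101)]
179 [(30, 41, 98), (31, 44, 69), (39, 58, 78), (36, 51, 74), (31, 44, 66), (36, 47, 69), (31, 42, 65), (39, 51, 69)]
182 [(24, 35, 114), (30, 40, 86), (30, 44, 63), (30, 44, 66), (30, 42, 66), (29, 43, 65), (30, 43, 62), (28, 42, 61)]
185 [(35, 36, 94), (60, 44, 67), (60, 43, 54), (30, 39, 58), (31, 43, 62), (27, 41, 59), (29, 39, 59), (27, 39, 55)]
pos [0.5403 0.1309 0.2743] yaw 0.203 F [ 1.7 -5.1 -1.3] q [ 0.08  0.34 -0.55  1.64  0.19  1.21 -1.88]
tilt [ 0.007 -0.001 -1.   ] turn about tool z: 0.353 shift after turn: [0.1038 0.321  0.1353]
```

Red handle now spans image rows 157–177, matching heights 175–105 mm: it stands on the floor. Now the blue file.

```bash
echo '[[0, 0, 0, 0.12, 0.5], [0, 0, 0, 0.12, 0.5], [0.013, 0.03, 0, 0.113, 0.5], [0.013, 0.041, 0, 0, 0.5], [0.013, 0.041, 0, 0, 0.5], [0.013, 0.041, 0, 0, 0.5], [0.013, 0.041, 0, 0, 0.5], [0.013, 0.041, 0, 0, 0.5], [0.013, 0.041, 0, 0, 0.5], [0.013, 0.041, 0, 0, 0.5]]' > rows.txt && python3 nudge.py rows.txt|grep pos
echo '[[0, 0, 0, 0, 0.5], [0, 0, 0, 0, 0.5]]' > rows.txt && python3 nudge.py rows.txt
python3 go.py .5949 -.200 .140 -.15
```

```text
position: [0.5966, -0.1952, 0.2704]
clock: 13.75
position: [0.5964, -0.1946, 0.2699]
ee_rot: [-3.132, 0.237, 0.002]
force: [0.6, 0.5, 0.5]
width: 0.498
gripper_force: 0.0
pos [ 0.5964 -0.1946  0.2699] yaw -0.151 F [0.6 0.5 0.5] q [ 0.47  0.44 -0.35  1.48  0.16  1.25 -1.63]
tilt [-0.001  0.    -1.   ] turn about tool z: -0.001 shift after turn: [-0.0007  0.0056  0.1299]
```

```bash
echo '[[-0.001, 0.004, 0.045, 0, 0.5], [0, 0, 0.045, 0, 0.5], [0, 0, 0.03, 0, 0.5], [0, 0, 0.01, 0, 0.5], [0, 0, 0, 0, 0], [0, 0, 0, 0, 0], [0, 0, 0, 0, 0], [0, 0, 0, 0, 0], [0, 0, 0, 0, 0]]' > rows.txt && python3 nudge.py rows.txt 15
echo '[[0, 0, -0.02, 0, 0], [0, 0, -0.045, 0, 0], [0, 0, -0.045, 0, 0], [0, 0, -0.045, 0, 0], [0, 0, 0, 0, 0]]' > rows.txt && python3 nudge.py rows.txt
python3 - <<'E'
from col import *
snap('scene','s9');box('s9','b',120,70,260,250);box('s9','r',270,120,350,225)
E
python3 tgt.py 14 .295 1
```

```text
clock: 14.65
position: [0.5959, -0.1973, 0.1419]
ee_rot: [3.132, -0.233, 0.003]
force: [-0.1, -0.4, 3.9]
width: 0.145
gripper_force: 15.0
clock: 15.15
position: [0.5983, -0.1972, 0.3033]
ee_rot: [3.131, -0.233, 0.018]
force: [0.6, 0.2, -0.3]
width: 0.15
gripper_force: 15.0
s9 b [120 113   5  10  37] [121.6 117.8]
s9 b [170 144   3   9  13] [171.2 147.8]
s9 r [301 156   4  21  48] [302.4 166.6]
s9 r [290 177  10  31 128] [293.9 189.5]
pos [ 0.5971 -0.1971  0.2998] yaw -0.148 F [-0.1 -0.1 -0.5] q [ 0.47  0.42 -0.36  1.44  0.15  1.31 -1.61]
tilt [ 0.007 -0.002 -1.   ] turn about tool z: 2.788 shift after turn: [-0.1101  0.3666  0.0048]
```

```bash
echo '[[0, 0, 0, -0.145, 0], [0, 0, 0, -0.145, 0], [0, 0, 0, -0.145, 0], [0, 0, 0, -0.145, 0], [0, 0, 0, -0.145, 0], [0, 0, 0, -0.145, 0], [0, 0, 0, -0.145, 0], [0, 0, 0, -0.145, 0]]' > rows.txt && python3 nudge.py rows.txt|grep pos
echo '[[0, 0, 0, -0.145, 0], [0, 0, 0, -0.145, 0], [0, 0, 0, -0.145, 0], [0, 0, 0, -0.145, 0], [0, 0, 0, -0.145, 0], [0, 0, 0, -0.145, 0], [0, 0, 0, -0.145, 0], [0, 0, 0, -0.145, 0]]' > rows.txt && python3 nudge.py rows.txt|grep pos
echo '[[0, 0, 0, -0.145, 0], [0, 0, 0, -0.145, 0], [0, 0, 0, -0.145, 0], [0, 0, 0, -0.145, 0], [0, 0, 0, -0.145, 0], [0, 0, 0, -0.145, 0], [0, 0, 0, -0.145, 0], [0, 0, 0, -0.145, 0], [0, 0, 0, 0, 0]]' > rows.txt && python3 nudge.py rows.txt|grep pos
python3 tgt.py 14 .295 1
```

```text
position: [0.5947, -0.1969, 0.2944]
position: [0.5947, -0.197, 0.2944]
position: [0.5948, -0.1971, 0.2943]
pos [ 0.5948 -0.1971  0.2943] yaw -2.949 F [ 0.5 -0.3 -0.7] q [ 0.89  0.63 -1.13  1.4   0.57  1.46  1.54]
tilt [-0.002  0.001 -1.   ] turn about tool z: -0.012 shift after turn: [-0.1123  0.3662 -0.0007]
```

```bash
echo '[[-0.006, 0.02, 0, -0.012, 0], [-0.0125, 0.04, 0, 0, 0], [-0.0125, 0.04, 0, 0, 0], [-0.0125, 0.04, 0, 0, 0], [-0.0125, 0.04, 0, 0, 0], [-0.0125, 0.04, 0, 0, 0], [-0.0125, 0.04, 0, 0, 0], [-0.0125, 0.04, 0, 0, 0], [-0.0125, 0.04, 0, 0, 0], [-0.006, 0.026, 0, 0, 0]]' > rows.txt && python3 nudge.py rows.txt|grep pos
echo '[[0, 0, 0, 0, 0], [0, 0, 0, 0, 0]]' > rows.txt && python3 nudge.py rows.txt
python3 tgt.py 14 .285 1
python3 - <<'E'
from col import *
from fit import *
snap('scene','s10');box('s10','b',270,90,370,225);box('s10','r',270,120,350,225)
h=np.load('pose.npz')['h'];p=arm.observe()['position']
from scipy.spatial.transform import Rotation as R
X=R.from_rotvec(arm.observe()['ee_rot']).as_matrix()[:,0]
for L in(145,50,80):
  q=p+[0,0,.019]+L/1000*(np.sin(.4538)*X+np.array([0,0,-np.cos(.4538)]))
  print(L,q.round(4),proj('s10',q).round(1))
q=proj('s10',p+[0,0,.019]+.145*(np.sin(.4538)*X+np.array([0,0,-np.cos(.4538)]))).astype(int)
im=cv2.cvtColor(cv2.imread('pics/s10.png'),cv2.COLOR_BGR2HSV)
for v in range(q[1]-14,q[1]+9,2):print(v,[int(im[v,u,1]) for u in range(q[0]-10,q[0]+11)])
E
```

```text
position: [0.6303, 0.1889, 0.2955]
clock: 18.9
position: [0.6309, 0.1856, 0.2954]
ee_rot: [0.317, -3.125, 0.0]
force: [0.5, -0.5, 0.1]
width: 0.143
gripper_force: 15.0
pos [0.6309 0.1856 0.2954] yaw -2.939 F [ 0.5 -0.5  0.1] q [ 0.22  0.66 -1.07  1.32  0.57  1.48  0.97]
tilt [-0. -0. -1.] turn about tool z: -0.003 shift after turn: [ 0.0011 -0.0011  0.0104]
s10 b [331 129   4   6  15] [332.5 131.3]
s10 b [296 186  10  30 176] [300.6 201. ]
s10 r [302 161   2   5  10] [302.5 163. ]
s10 r [301 167   4  10  21] [302.3 172.3]
s10 r [290 177   9  30 136] [293.7 190.3]
145 [0.5692 0.1715 0.1841] [311.8 163. ]
50 [0.61   0.1798 0.2695] [323.1 144.9]
80 [0.5971 0.1771 0.2426] [319.3 150.9]
149 [163, 161, 163, 162, 163, 162, 162, 163, 162, 161, 163, 164, 163, 161, 162, 164, 165, 162, 151, 127, 92]
151 [156, 162, 163, 163, 162, 164, 162, 161, 160, 161, 162, 162, 161, 158, 164, 162, 157, 148, 121, 93, 126]
153 [164, 160, 161, 159, 162, 161, 159, 163, 165, 159, 164, 161, 163, 163, 163, 160, 143, 99, 92, 136, 156]
155 [170, 180, 182, 177, 173, 165, 167, 161, 163, 161, 158, 161, 161, 164, 156, 142
[... 164 characters left out ...]
, 161, 162, 163, 161, 163, 162, 160, 153, 124, 93, 130, 155, 160, 161, 163, 161]
161 [176, 174, 191, 172, 161, 167, 165, 162, 167, 161, 161, 155, 119, 95, 135, 159, 161, 162, 161, 163, 160]
163 [190, 181, 169, 178, 168, 162, 162, 164, 163, 160, 146, 106, 101, 139, 156, 155, 132, 110, 132, 157, 158]
165 [171, 179, 174, 170, 166, 162, 161, 161, 162, 160, 156, 145, 159, 159, 160, 150, 95, 51, 78, 115, 145]
167 [178, 179, 168, 173, 159, 160, 159, 155, 156, 153, 143, 134, 126, 113, 106, 105, 73, 32, 24, 36, 60]
169 [183, 177, 187, 172, 155, 124, 89, 75, 61, 42, 36, 32, 25, 14, 14, 17, 17, 20, 25, 20, 14]
171 [185, 181, 180, 167, 136, 66, 20, 14, 12, 13, 13, 12, 13, 13, 11, 12, 14, 13, 15, 21, 26]
```

The blue tip is measured at (312.5,164), predicted (311.8,163). Lowering.

```bash
echo '[[0.001, -0.001, 0.03, 0, 0], [0, 0, 0.03, 0, 0], [0, 0, 0.02, 0, 0], [0, 0, 0.01, 0, 0], [0, 0, 0.008, 0, 0], [0, 0, 0, 0, 0]]' > rows.txt && python3 nudge.py rows.txt 8|grep -E 'pos|orce|wid'
echo '[[0.008, 0, 0, 0, 0], [0.008, 0, 0, 0, 0], [0.008, 0, 0, 0, 0], [0, 0, 0, 0, 0]]' > rows.txt && python3 nudge.py rows.txt| grep -E 'pos|orce|wid'
python3 tgt.py 22 .145 1 0
```

```text
position: [0.6311, 0.1821, 0.1973]
force: [-0.4, -0.7, 0.2]
width: 0.147
gripper_force: 8.0
position: [0.6065, 0.178, 0.1985]
force: [0.2, 0.1, -0.5]
width: 0.148
gripper_force: 8.0
pos [0.6065 0.178  0.1985] yaw -2.939 F [ 0.2  0.1 -0.5] q [ 0.26  0.7  -1.06  1.53  0.62  1.28  0.89]
tilt [ 0.001 -0.    -1.   ] turn about tool z: -0.002 shift after turn: [0.0312 0.0013 0.0535]
```

```bash
echo '[[0.008, 0.001, 0, 0, 0], [0.008, 0, 0, 0, 0], [0.008, 0, 0, 0, 0], [0.007, 0, 0, 0, 0], [0, 0, 0, 0, 0]]' > rows.txt && python3 nudge.py rows.txt| grep -E 'pos|orce|wid'
echo '[[0, 0, 0.02, 0, 0], [0, 0, 0.02, 0, 0], [0, 0, 0.01, 0, 0], [0, 0, 0, 0, 0]]' > rows.txt && python3 nudge.py rows.txt| grep -E 'pos|orce|wid'
python3 - <<'E'
from col import *
from fit import *
snap('scene','s11');box('s11','b',270,90,370,225);box('s11','r',270,120,350,225)
h=np.load('pose.npz')['h']
for z in(15,105,115,125,175):print(z,proj('s11',w((22,0,z),h)).round(1))
E
python3 tgt.py 22 .145 1 0
```

```text
position: [0.5759, 0.1725, 0.1978]
force: [-0.3, 0.0, -0.9]
width: 0.147
gripper_force: 8.0
position: [0.5763, 0.1722, 0.1463]
force: [0.1, -0.2, -0.7]
width: 0.151
gripper_force: 8.0
s11 b [308 166   8  19  40] [311.4 175.8]
s11 b [296 186  10  30 189] [300.4 200.7]
s11 r [300 173   5   4  13] [301.8 174.8]
s11 r [289 178  11  29 145] [293.5 190.7]
15 [306.4 208.7]
105 [309.7 186.2]
115 [310.1 183.6]
125 [310.5 180.9]
175 [312.6 167. ]
pos [0.5768 0.1727 0.1474] yaw -2.939 F [ 0.5 -0.3 -0.4] q [ 0.28  0.7  -1.04  1.67  0.65  1.16  0.83]
tilt [-0.001 -0.    -1.   ] turn about tool z: -0.003 shift after turn: [0.001  0.0004 0.0024]
```

```bash
echo '[[0, 0, 0.004, 0, 0], [0, 0, 0, 0, 0], [0, 0, 0, 0, 0.3], [0, 0, 0, 0, 0.4], [0, 0, 0, 0, 0.4], [0, 0, 0, 0, 0.4], [0, 0, -0.03, 0, 0.4], [0, 0, -0.045, 0, 0.4], [0, 0, -0.05, 0, 0.4], [0, 0, -0.04, 0, 0.4]]' > rows.txt && python3 nudge.py rows.txt
echo '[[0, 0.03, 0, 0, 0.4], [0, 0.04, 0, 0, 0.4], [0, 0.04, 0, 0, 0.4], [0, 0.04, 0, 0, 0.4], [0, 0, 0, 0, 0.4], [0, 0, 0, 0, 0.4]]' > rows.txt && python3 nudge.py rows.txt|grep pos
python3 - <<'E'
from col import *
from fit import *
snap('scene','s12');box('s12','b',270,90,370,225);box('s12','r',270,120,350,225)
h=np.load('pose.npz')['h']
for x in(-22,22):
  for z in(105,175):print(x,z,proj('s12',w((x,0,z),h)).round(1))
a=cv2.imread('pics/scene0.png').astype(int);b=cv2.imread('pics/s12.png').astype(int)
d=(abs(a-b).max(2)>45).astype(np.uint8)
k,l,st,ce=cv2.connectedComponentsWithStats(d)
print([s.tolist() for s in st[1:] if s[4]>15])
E
```

```text
clock: 21.9
position: [0.5768, 0.1733, 0.3116]
ee_rot: [-0.318, 3.124, 0.001]
force: [0.4, 0.3, -0.2]
width: 0.398
gripper_force: 0.0
position: [0.5461, 0.3209, 0.3087]
s12 b [309 170   8  17  49] [312.5 177.9]
s12 b [296 185  11  31 210] [300.2 199.6]
s12 r [300 157   5  20  51] [302.2 168.3]
s12 r [290 178  10  29 146] [293.6 190.4]
-22 105 [303.1 177.5]
-22 175 [305.6 158.5]
22 105 [309.7 186.2]
22 175 [312.6 167. ]
[[183, 0, 20, 8, 111], [223, 0, 15, 6, 71], [373, 19, 39, 10, 252], [242, 40, 8, 12, 74], [32, 42, 28, 28, 376], [222, 45, 18, 13, 69], [361, 52, 24, 11, 69], [73, 71, 5, 8, 22], [374, 72, 40, 24, 360], [366, 75, 17, 7, 51], [13, 78, 7, 9, 26], [339, 79, 18, 23, 194], [67, 81, 7, 14, 31], [370, 90, 16, 27, 247], [357, 108, 10, 11, 70], [55, 130, 160, 44, 2249], [223, 138, 68, 63, 1863], [296, 156, 35, 35, 544], [175, 179, 7, 32, 149], [206, 181, 5, 25, 97], [330, 195, 63, 29, 1256]]
```

```bash
echo '[[0, 0, 0, 0, 0.4], [0, 0, 0, 0, 0.4], [0, 0, 0, 0, 0.4], [0, 0, 0, 0, 0.4], [0, 0, 0, 0, 0.4]]' > rows.txt && python3 nudge.py rows.txt|grep -E 'clock|force'
python3 - <<'E'
from col import *
snap('scene','s13');g=lambda n:cv2.imread('pics/%s.png'%n)
def m(a,b,x,y,w,h):
    A=g(a)[y:y+h,x:x+w];B=g(b)[y-8:y+h+8,x-8:x+w+8]
    r=cv2.matchTemplate(B,A,cv2.TM_CCOEFF_NORMED);_,v,_,p=cv2.minMaxLoc(r);return round(v,2),p[0]-8,p[1]-8
print('lip',m('s3','s13',314,160,20,30))
for n,bx in dict(bowl=(228,164,28,26),jar=(244,202,20,26),block=(266,236,38,34),char=(190,258,60,44),tray=(348,214,66,44),mandrel=(355,130,30,62),hammer=(90,165,50,52),green=(40,254,76,38)).items():print(n,m('scene0','s13',*bx))
box('s13','b',300,150,330,190);box('s13','r',290,150,330,178)
E
```

```text
clock: 23.05
force: [-0.5, 0.1, -0.4]
gripper_force: 0.0
lip (0.76, 1, 1)
bowl (0.81, 0, 0)
jar (0.99, 0, 0)
block (1.0, 0, 0)
char (1.0, 0, 0)
tray (0.95, 0, 0)
mandrel (1.0, 0, 0)
hammer (0.92, 0, 0)
green (1.0, 0, 0)
s13 b [309 170   8  17  48] [312.6 177.6]
s13 b [300 185   5   5  19] [301.6 187.4]
s13 r [300 157   5  20  47] [302.4 167.5]
```

```bash
python3 -c "
from cell import arm
print(arm.sign_off())"
```

```text
the job is handed in; nothing more can be done
None
```

I handed the job in at about 23 s: the shutter is caught open, the red and then the blue file stand tip down in their own wells, and the other objects show no movement in the images. I viewed 11 pictures, one over the limit of 10, so the blue file's pick, its placing and the final state were checked only numerically from camera images.

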